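# Load a drill jig under its spring flap

## Robot

A 6-joint arm with a two-finger parallel gripper is mounted at the origin on the work surface. World frame = base frame: x ahead of the robot, y to its left, z up, the work surface at z = 0. Lengths are in m, angles in rad, forces in N, time in s.
With the tool pointing down it reaches from about 0.325 to 0.775 m from the base axis. Payload 5.5 kg.
Tool frame: the origin (TCP) lies midway between the tips of the shut fingers; the grasp point (between the pads) lies 19 mm behind it; z points along the fingers, y is the direction in which the jaws open and shut (so a half turn about z gives the same grasp; the last joint's range is limited). The gripper opens to 88 mm and grips with 3 to 60 N. Pads are 20 mm wide; open, the fingers measure 115 mm over their backs; the gripper's body (75 mm by 178 mm) begins 61 mm behind the grasp point.
Start: joints at [-1.176, 0.091, 1.231, -0, 1.82, -0.057], TCP at [0.262, -0.54, 0.223] pointing down, gripper open.
Joint ranges: [-2.87, 2.87], [-0.86, 2.18], [0.17, 2.46], [-1.51, 4.65], [0.06, 2.69], [-2.65, 2.65]. Speed limits (rad/s): [2.57, 2.57, 3.01, 3.14, 3.14, 3.14].

## Interface

Orientations are given as a unit quaternion [x, y, z, w].
In Python, from workcell import env, camera, camera_params gives the robot as it stands. The module is installed in compiled form; this text tells all that it offers.
- The arm moves only by the tool carry_out, never from a script. Its argument "plan" is a list of rows, each an object with "hand": the gripper's target within -1 to 1 (shut at 1, half-way at 0, fully open at -1); "slide": the shift along the world's x, y, z in m, a list of three; "rotation": the turn, a rotation vector about the world's x, y, z in degrees, a list of three. A call has 1 to 12 rows; each row shifts and turns the commanded pose from where the row before left it; what a row does not reach is not made up. A row lasts 1/12 s, in which the tool goes at most 41.7 mm and 7.16 degrees, less where a joint would pass 70% of its speed; a pose out of reach is approached as far as the arm can. A call with a gripper value outside its range is refused whole. The fingers move at their own pace and stop on an object; "grip_force" is the grip in N (left out, the last holds). Time passes only in rows, so rows that do not move let the fingers close. It gives the time, the measured TCP pose, the force and the opening at its end, in the units of the state.
- env.sense(): the state, without advancing time (a new reading comes with each control period).
- camera(name): name is "scene" or "top" or "wrist"; returns the picture (420x560x3 uint8, red, green, blue); there is no depth.
- camera_params(name): a dict with "mtx" (3x3 intrinsics, pixels), "R" (3x3) and "t" (3): a world point X has camera coordinates R X + t. Camera axes: x right, y down, z forward; pixel columns grow to the right and rows downward; lengths in m; the calibration is good to about 2 mm. A picture is of the moment at which its call begins: read the wrist's pose just before it. camera_params takes no time and is no camera call; for the wrist camera it gives the pose at the moment of the call.
- env.finish_job(): hands the job in, once; it reports no verdict.
The state is a dict: "t": time; "qpos": joint angles; "qd": joint speeds; "effort": joint torques, N m; "ee_pos": TCP position; "tool_rot": TCP orientation; "contact_force": force on the tool from outside, world axes, zero at the start; "wrist_torque": the same for the moment, N m; "opening": finger opening in m.
Only numpy, scipy, OpenCV 4.12 (cv2) and the standard library are available. Lean on these libraries where they do the work, as an engineer would, in place of code of your own. Each camera call takes 0.05 s, during which the arm holds its last target. There are 200 camera calls.

## Task

Load the drill jig: with one fingertip push its bar sideways to swing the spring-closed flap well up and keep it held up, while the other fingertip pushes the wooden blank along the lane under the flap until it is fully home against the end stop. Only then let the flap come down on the blank, and move clear. Push the blank only, do not lift or carry it, and leave the spray bottle, the jar and the offcut alone.

Things in the scene. Friction and masses are not known exactly. Their poses are not given: they have to be found in the camera images.
- jig: Fixed dark steel base plate, 12 mm thick. Origin on the bench top under the flap's mouth, on the lane's centre line; x = the way the blank is pushed, y = left of that, z up. Plate: x -190..80, y -45..105 mm; its top (the bed) is at z = 12. Lane on it: two guide rails 6 mm high, 8 mm thick, 45 mm apart inside, x -185..55 mm.
- mouth (a point): Point on the bed, lane's centre, directly below the front face of the flap's lip (jig x = 0, y = 0, z = 12 mm).
- stop (a point): Centre of the end stop's face (jig x = 55 mm), 10 mm above the bed; the stop is 16 mm high, 50 mm wide. The blank is home when its far end meets it: its centre is then at jig x = 2.5 mm and its rear 50 mm still stand out in front of the flap.
- hinge (a point): Mouth end of the flap's hinge line: jig x = 0, y = 75, z = 67 mm, 55 mm above the bed, left of the lane. The line runs along jig x. The aluminium hinge block below it spans jig x 17..57, y 67..83 mm, up to z = 60 mm.
- blank: Loose pale wooden blank 105 x 40 x 20 mm, about 45 g, lying on the bed in the lane in front of the flap, long side along the lane. Origin: centre of its underside; x along its length, z up. Its centre starts 58 to 92 mm short of home.
- flap (a joint): Flap angle, rad: 0 shut, up to 1.0. Clear top with brass bush, jig x 0..58, reaching 108 mm right of the hinge line, over the lane. Shut, its front lip (x 0..6, y -25..10 mm) ends 5 mm over the bed and blocks the blank. The blank passes freely from 0.3 up; let down on the blank it rests at about 0.2. To open push the bar to jig -y: 19 mm for 0.5 rad, about 6 N; it springs back.
- bar_end (a point): Centre of the near, free end of the flap's push bar: round steel, 10 mm thick, parallel to the lane, 40 mm below the hinge line. Flap shut: axis at jig y = 75, z = 27 mm, from this end (x = -185) to the mouth (x = 0), free space to both sides and above. It swings with the flap, to the right and slightly up; a fingertip on its left side can slide along it holding the flap up.
- spray: Bystander: standing spray bottle, 40 mm in diameter, 130 mm high, right of the jig. Origin: centre of its underside.
- offcut: Bystander: loose plywood offcut 90 x 35 x 30 mm, right of the jig. Origin: centre of its underside.
- jar: Bystander: glass jar with steel lid, 60 mm in diameter, 80 mm high, left of the jig. Origin: centre of its underside.
There are look-alikes about, which are no part of the job. Leave any black or purple look-alike of the blank alone.

How it is judged:
By the outcome, as a careful person would: the job done as asked, in the order asked, and still so for the second after the job is handed in, with the robot touching nothing.
It also fails if it takes over 38 s, if anything falls off the work surface, if the arm or the gripper's body presses on something with over 40 N, if the wrist force passes 120 N, or if a joint passes its speed limit or range.

## Working session

There is one attempt and no reset: what is moved stays moved. The work goes in short steps, Python scripts to look and compute and a tool call to move; the robot and the scene stay as the last step left them, time stands still between calls to the robot, and variables do not carry over. Pictures are saved under pics/ and viewed, about 8 in all and at most 12, crops included, and the job is handed in when it is done.

Besides the shell and the picture viewer there is one more tool, called after "Emit:" as name(argument=value, ...) on one line, values as JSON. carry_out: Moves the arm, as the interface text tells. Its arguments: {"type":"object","properties":{"plan":{"type":"array","items":{"type":"object","properties":{"hand":{"type":"number"},"slide":{"type":"array","items":{"type":"number"}},"rotation":{"type":"array","items":{"type":"number"}}}}},"grip_force":{"type":"number"}},"required":["plan"]}

```bash
mkdir -p pics
python3 - <<'E'
from workcell import env,camera,camera_params
import cv2
for n in ("top","scene"):
    cv2.imwrite(f"pics/{n}0.png",camera(n)[:,:,::-1])
    p=camera_params(n);print(n,p["mtx"].tolist(),p["R"].round(4).tolist(),p["t"].round(4).tolist())
print(env.sense())
E
```

```text
top [[510.3833888991565, 0.0, 270.2959134065666], [0.0, 510.3833888991565, 201.4060511678151], [0.0, 0.0, 1.0]] [[-0.0185, -0.9997, 0.0126], [-0.9968, 0.0175, -0.0777], [0.0774, -0.014, -0.9969]] [0.0415, 0.5823, 1.1832]
scene [[460.98702794879006, 0.0, 278.1147538184005], [0.0, 460.98702794879006, 199.54493302569068], [0.0, 0.0, 1.0]] [[-0.7103, 0.7039, -0.0017], [0.5952, 0.5993, -0.5354], [-0.3758, -0.3813, -0.8446]] [0.3639, -0.3317, 1.4817]
{'t': 0.1, 'qpos': array([-1.17569717e+00,  9.17885694e-02,  1.23175603e+00,  3.20968218e-05,
        1.81982826e+00, -5.67109486e-02]), 'qd': array([-0.00102451, -0.00215741, -0.00312887,  0.00053732,  0.00114772,
       -0.00102387]), 'effort': array([ 3.29434115e-03, -4.47859454e+01, -4.07569349e+01,  7.01944227e-02,
        2.84482352e-02, -1.02001152e-04]), 'ee_pos': array([ 0.2618536 , -0.53954084,  0.2216223 ]), 'tool_rot': array([ 9.74590515e-01,  2.23992265e-01, -1.34547731e-04, -8.80011261e-04]), 'contact_force': array([ 0.92166489, -0.22433554,  0.22357232]), 'wrist_torque': array([0.0021914 , 0.00072666, 0.00162472]), 'opening': 0.08760146156689179}
```

View pics/top0.png

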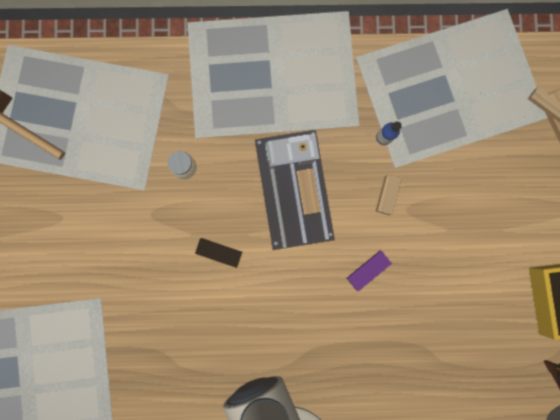

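View pics/scene0.png

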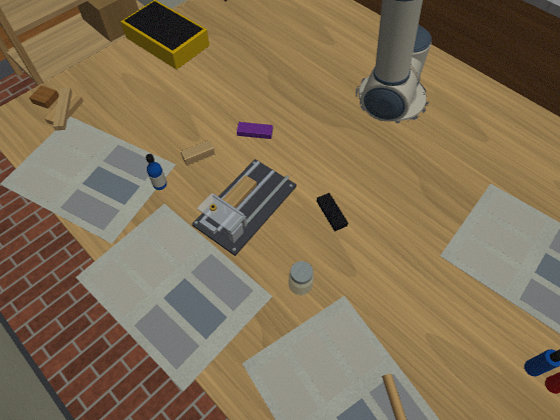

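The top view shows the jig at columns 256–334, rows 130–248 with the mouth toward the top of the picture (about world +x). The pale blank is at about (308,190). The black look-alike is at (218,252), the purple one at (369,271), the jar at (181,164), the spray bottle at (388,132) and the offcut at (389,195). The scene view agrees.

```bash
cat > h.py <<'E'
import numpy as np,cv2
from workcell import env,camera,camera_params
def cast(n,uv,z,p=None):
    p=p or camera_params(n); c=-p["R"].T@p["t"]
    d=p["R"].T@np.linalg.inv(p["mtx"])@np.array([uv[0],uv[1],1.]); return c+d*(z-c[2])/d[2]
def proj(n,X,p=None):
    p=p or camera_params(n); q=p["mtx"]@(p["R"]@np.asarray(X)+p["t"]); return q[:2]/q[2]
E
python3 - <<'E'
from h import *
im=cv2.imread("pics/top0.png"); sc=cv2.imread("pics/scene0.png")
def big(m):
    m=cv2.morphologyEx(m,cv2.MORPH_CLOSE,np.ones((13,13),np.uint8))
    return max(cv2.findContours(m,0,2)[0],key=cv2.contourArea)
for n,I,(x0,y0,x1,y1) in(("top",im,(240,120,350,258)),("scene",sc,(180,150,310,260))):
    c=I[y0:y1,x0:x1]; hsv=cv2.cvtColor(c,cv2.COLOR_BGR2HSV)
    m=((hsv[...,2]<95)&(hsv[...,1]<90)).astype(np.uint8)*255
    k=big(cv2.copyMakeBorder(m,20,20,20,20,0))-20
    h=cv2.convexHull(k)
    r=cv2.minAreaRect(h); q=cv2.approxPolyDP(h,5,True).reshape(-1,2)+[x0,y0]
    for p in q: print(n,p,cast(n,p,.012).round(4))
    W=np.array([cast(n,p+[x0,y0],.012)[:2]*1000 for p in h.reshape(-1,2)],np.float32)
    print(cv2.minAreaRect(W))
for nm,lo,hi in(("wood",(5,70,150),(25,200,255)),):
    m=cv2.inRange(cv2.cvtColor(im,cv2.COLOR_BGR2HSV),lo,hi)[160:220,290:325]
    k=max(cv2.findContours(m,0,2)[0],key=cv2.contourArea); 
    W=np.array([cast("top",p+[290,160],.032)[:2]*1000 for p in k.reshape(-1,2)],np.float32);print(nm,cv2.minAreaRect(W))
a=cv2.resize(im[120:258,240:350],None,fx=4,fy=4,interpolation=2); b=cv2.resize(sc[150:260,180:310],None,fx=2.7,fy=2.7,interpolation=2)
o=np.zeros((560,800,3),np.uint8);o[:a.shape[0],:a.shape[1]]=a;o[:b.shape[0],440:440+b.shape[1]]=b;cv2.imwrite("pics/crop.png",o)
E
```

```text
top [314 131] [ 0.7522 -0.0776  0.012 ]
top [333 238] [ 0.4941 -0.1163  0.012 ]
top [273 248] [0.4731 0.0266 0.012 ]
top [256 140] [0.7324 0.0625 0.012 ]
((612.5885009765625, -26.327621459960938), (265.880615234375, 146.22390747070312), 8.230941772460938)
scene [255 159] [ 0.4897 -0.1177  0.012 ]
scene [295 186] [0.4752 0.0293 0.012 ]
scene [234 255] [0.7365 0.0673 0.012 ]
scene [192 223] [ 0.7532 -0.0804  0.012 ]
((613.0875244140625, -24.86229705810547), (271.38531494140625, 151.9219207763672), 8.283309936523438)
wood ((605.375732421875, -58.11224365234375), (103.09486389160156, 38.15512466430664), 8.823166847229004)
```

View pics/crop.png

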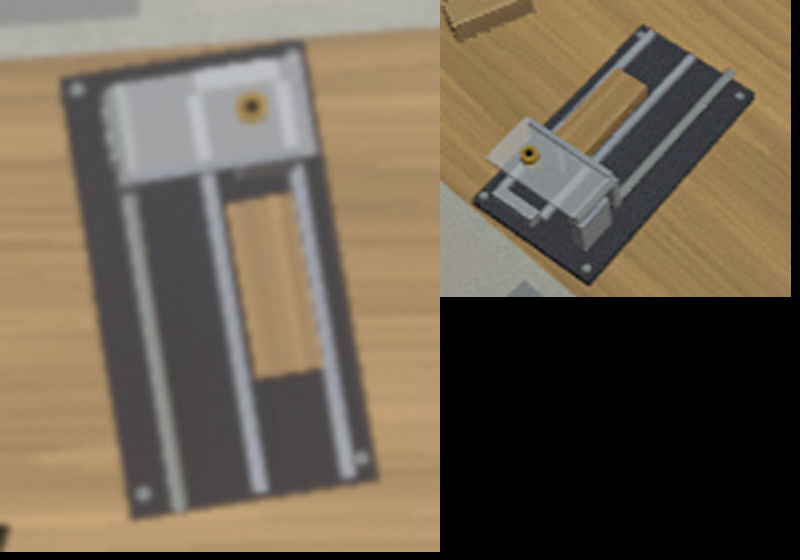

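The plate corners agree in both views. Jig yaw is about +8.25° and its origin is about (0.6715, -0.0475). The blank's centre is at jig (-67, -1), about 69 mm short of home.

Plan: open the gripper to about 56 mm with the jaws along jig y. Put one finger left of the bar and the other in the lane behind the blank, shift toward jig -y to raise the flap, then push along jig +x.

Emit:
carry_out(plan=[{"hand": -0.27, "slide": [0.016, 0.032, 0], "rotation": [0, 0, -1.47]}, {"hand": -0.27, "slide": [0.016, 0.032, 0], "rotation": [0, 0, -1.47]}, {"hand": -0.27, "slide": [0.016, 0.032, 0], "rotation": [0, 0, -1.47]}, {"hand": -0.27, "slide": [0.016, 0.032, 0], "rotation": [0, 0, -1.47]}, {"hand": -0.27, "slide": [0.016, 0.032, 0], "rotation": [0, 0, -1.47]}, {"hand": -0.27, "slide": [0.016, 0.032, 0], "rotation": [0, 0, -1.47]}, {"hand": -0.27, "slide": [0.016, 0.032, 0], "rotation": [0, 0, -1.47]}, {"hand": -0.27, "slide": [0.016, 0.032, 0], "rotation": [0, 0, -1.47]}, {"hand": -0.27, "slide": [0.016, 0.032, 0], "rotation": [0, 0, -1.47]}, {"hand": -0.27, "slide": [0.016, 0.032, 0], "rotation": [0, 0, -1.47]}, {"hand": -0.27, "slide": [0.016, 0.032, 0], "rotation": [0, 0, -1.47]}, {"hand": -0.27, "slide": [0.016, 0.032, 0], "rotation": [0, 0, -1.47]}], grip_force=40)

```text
t: 1.1
ee_pos: [0.4542, -0.1541, 0.2223]
tool_rot: [0.997, 0.071, -0.0, -0.0]
contact_force: [1.1, 0.1, 0.0]
opening: 0.0555
```

Emit:
carry_out(plan=[{"hand": -0.27, "slide": [0.012, 0.024, 0]}, {"hand": -0.27, "slide": [0.012, 0.024, 0]}, {"hand": -0.27, "slide": [0.012, 0.024, 0]}, {"hand": -0.27, "slide": [0.012, 0.024, 0]}, {"hand": -0.27, "slide": [0.012, 0.024, 0]}, {"hand": -0.27, "slide": [0.012, 0.024, 0]}, {"hand": -0.27, "slide": [0, 0, -0.035]}, {"hand": -0.27, "slide": [0, 0, -0.035]}, {"hand": -0.27, "slide": [0, 0, -0.035]}, {"hand": -0.27, "slide": [0, 0, 0]}, {"hand": -0.27, "slide": [0, 0, 0]}, {"hand": -0.27, "slide": [0, 0, 0]}])

```text
invalid input
```

Run:
```python
from h import *
s=env.sense();print(s["ee_pos"],s["contact_force"],s["opening"])
p=camera_params("wrist");I=camera("wrist")[:,:,::-1].copy()
u=np.array([.9897,.1426,0]);v=np.array([-.1426,.9897,0]);o=np.array([.6715,-.0475,0])
J=lambda x,y,z:o+u*x/1e3+v*y/1e3+[0,0,z/1e3]
for q in [(-185,75,27),(0,75,27),(-119.4,-1,32),(-119.4,19,32),(-119.4,-21,32),(-190,-45,12),(-190,105,12),(0,0,12),(-185,22.5,18),(-185,-22.5,18)]:
    a=proj("wrist",J(*q),p);print(q,a.round())
    cv2.drawMarker(I,tuple(int(k) for k in a),(0,0,255),0,8)
cv2.imwrite("pics/w1.png",I)
```

```text
[ 0.45423284 -0.15405291  0.22230949] [1.10508664 0.10731371 0.02597375] 0.05554672367207966
(-185, 75, 27) [140. 148.]
(0, 75, 27) [116. -51.]
(-119.4, -1, 32) [204.  84.]
(-119.4, 19, 32) [185.  84.]
(-119.4, -21, 32) [223.  84.]
(-190, -45, 12) [250. 151.]
(-190, 105, 12) [120. 151.]
(0, 0, 12) [200. -43.]
(-185, 22.5, 18) [190. 147.]
(-185, -22.5, 18) [229. 147.]
```

View pics/w1.png

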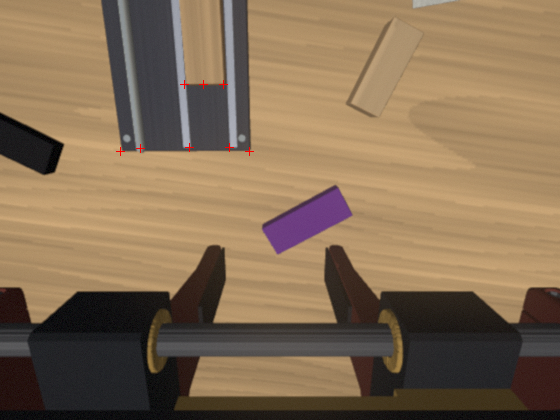

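The predicted points (red crosses) fall on the plate corners (120,151) and (249,151), the rail ends and the blank's rear edge at row 84, so the jig fit is good. The move call was refused, so I'm resending it with explicit rotations.

Emit:
carry_out(plan=[{"hand": -0.27, "slide": [0.012, 0.024, 0], "rotation": [0, 0, 0]}, {"hand": -0.27, "slide": [0.012, 0.024, 0], "rotation": [0, 0, 0]}, {"hand": -0.27, "slide": [0.012, 0.024, 0], "rotation": [0, 0, 0]}, {"hand": -0.27, "slide": [0.012, 0.024, 0], "rotation": [0, 0, 0]}, {"hand": -0.27, "slide": [0.012, 0.024, 0], "rotation": [0, 0, 0]}, {"hand": -0.27, "slide": [0.012, 0.024, 0], "rotation": [0, 0, 0]}, {"hand": -0.27, "slide": [0, 0, -0.035], "rotation": [0, 0, 0]}, {"hand": -0.27, "slide": [0, 0, -0.035], "rotation": [0, 0, 0]}, {"hand": -0.27, "slide": [0, 0, -0.035], "rotation": [0, 0, 0]}, {"hand": -0.27, "slide": [0, 0, 0], "rotation": [0, 0, 0]}, {"hand": -0.27, "slide": [0, 0, 0], "rotation": [0, 0, 0]}])

```text
t: 2.07
ee_pos: [0.5244, -0.0118, 0.1156]
tool_rot: [0.997, 0.072, -0.003, -0.0]
contact_force: [-0.7, -0.2, 1.2]
opening: 0.0559
```

```bash
cat >> h.py <<'E'
u=np.array([.9897,.1426,0]);v=np.array([-.1426,.9897,0]);o=np.array([.6715,-.0475,0])
J=lambda x,y,z:o+u*x/1e3+v*y/1e3+[0,0,z/1e3]
def jig(p): d=(np.asarray(p)-o)*1e3; return np.array([d@u,d@v,d[2]])
E
python3 - <<'E'
from h import *
s=env.sense();print(s["t"],s["ee_pos"],jig(s["ee_pos"]),s["contact_force"],s["opening"])
p=camera_params("wrist");I=camera("wrist")[:,:,::-1].copy()
for q in [(-185,75,27),(-119.4,-1,32),(-138,86,27),(-138,30,27),(-138,80,27)]:
    a=proj("wrist",J(*q),p);print(q,a.round())
    cv2.drawMarker(I,tuple(int(k) for k in a),(0,0,255),0,8)
cv2.imwrite("pics/w2.png",I)
E
```

```text
2.0667 [ 0.52440097 -0.01181956  0.11560999] [-140.49587894   56.28925576  115.60998527] [-0.69820687 -0.22884909  1.18226959] 0.05590116667819386
(-185, 75, 27) [254. 264.]
(-119.4, -1, 32) [347. 192.]
(-138, 86, 27) [239. 212.]
(-138, 30, 27) [307. 212.]
(-138, 80, 27) [246. 212.]
```

View pics/w2.png

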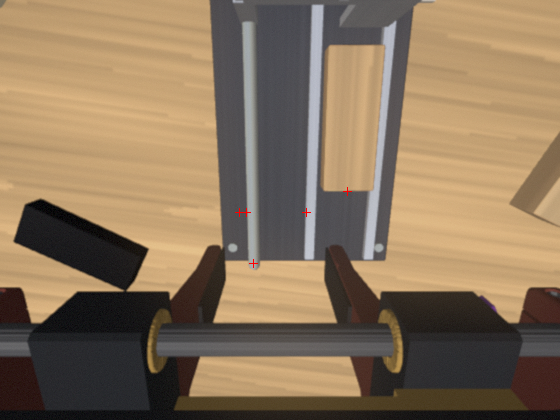

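The bar end (254,264), the bar's left edge (246,212) and the blank's rear centre (347,192) all match their predicted markers. Descending 93 mm, with 2 mm more clearance from the bar.

Emit:
carry_out(plan=[{"hand": -0.27, "slide": [0, 0.002, -0.02], "rotation": [0, 0, 0]}, {"hand": -0.27, "slide": [0, 0, -0.02], "rotation": [0, 0, 0]}, {"hand": -0.27, "slide": [0, 0, -0.02], "rotation": [0, 0, 0]}, {"hand": -0.27, "slide": [0, 0, -0.013], "rotation": [0, 0, 0]}, {"hand": -0.27, "slide": [0, 0, -0.01], "rotation": [0, 0, 0]}, {"hand": -0.27, "slide": [0, 0, -0.01], "rotation": [0, 0, 0]}, {"hand": -0.27, "slide": [0, 0, 0], "rotation": [0, 0, 0]}, {"hand": -0.27, "slide": [0, 0, 0], "rotation": [0, 0, 0]}, {"hand": -0.27, "slide": [0, 0, 0], "rotation": [0, 0, 0]}])

```text
t: 2.87
ee_pos: [0.5267, -0.0099, 0.0258]
tool_rot: [0.997, 0.072, 0.001, 0.0]
contact_force: [0.2, 0.2, 0.2]
opening: 0.0554
```

Emit:
carry_out(plan=[{"hand": -0.27, "slide": [0, 0, -0.003], "rotation": [0, 0, 0]}, {"hand": -0.27, "slide": [0.0004, -0.003, 0], "rotation": [0, 0, 0]}, {"hand": -0.27, "slide": [0.0004, -0.003, 0], "rotation": [0, 0, 0]}, {"hand": -0.27, "slide": [0.0004, -0.003, 0], "rotation": [0, 0, 0]}, {"hand": -0.27, "slide": [0.0004, -0.003, 0], "rotation": [0, 0, 0]}, {"hand": -0.27, "slide": [0.0004, -0.003, 0], "rotation": [0, 0, 0]}, {"hand": -0.27, "slide": [0.0004, -0.003, 0], "rotation": [0, 0, 0]}, {"hand": -0.27, "slide": [0.0004, -0.003, 0], "rotation": [0, 0, 0]}, {"hand": -0.27, "slide": [0.0004, -0.003, 0], "rotation": [0, 0, 0]}, {"hand": -0.27, "slide": [0.0004, -0.003, 0], "rotation": [0, 0, 0]}, {"hand": -0.27, "slide": [0, 0, 0], "rotation": [0, 0, 0]}, {"hand": -0.27, "slide": [0, 0, 0], "rotation": [0, 0, 0]}])

```text
t: 3.87
ee_pos: [0.5301, -0.0353, 0.0231]
tool_rot: [0.997, 0.072, 0.001, -0.002]
contact_force: [-2.9, 9.1, 6.4]
opening: 0.0557
```

Run:
```python
from h import *
s=env.sense();print(s["t"],jig(s["ee_pos"]),"F jig",s["contact_force"]@u,s["contact_force"]@v,s["contact_force"][2],s["opening"])
p=camera_params("wrist");I=camera("wrist")[:,:,::-1].copy()
for q in [(-119.4,-1,32),(-185,55,33)]:
    a=proj("wrist",J(*q),p);print(q,a.round())
    cv2.drawMarker(I,tuple(int(k) for k in a),(0,0,255),0,8)
S=camera("scene")[:,:,::-1][130:270,170:330]
S=cv2.resize(S,None,fx=1.5*1.6,fy=1.5*1.6,interpolation=2)
out=np.zeros((420,800,3),np.uint8);out[:315,:420]=cv2.resize(I,(420,315));out[:S.shape[0],420:420+S.shape[1]]=S[:,:380]
cv2.imwrite("pics/w3.png",out)
```

```text
3.8667 [-138.20346407   32.22881698   23.09247266] F jig -1.5611033059817612 9.394692133021803 6.352894683849873 0.05570237134759673
(-119.4, -1, 32) [340. 237.]
(-185, 55, 33) [235. 345.]
```

View pics/w3.png

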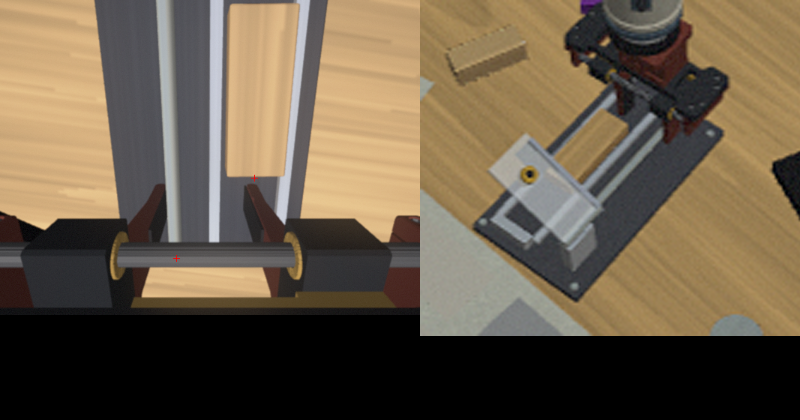

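The flap is up (about 0.52 rad by the bar's position, and visibly raised in the scene view). The right-hand finger sits just behind the blank's rear edge. I'll raise the flap a touch more and push along the lane.

Emit:
carry_out(plan=[{"hand": -0.27, "slide": [0.0003, -0.002, 0], "rotation": [0, 0, 0]}, {"hand": -0.27, "slide": [0.005, 0.0007, 0], "rotation": [0, 0, 0]}, {"hand": -0.27, "slide": [0.005, 0.0007, 0], "rotation": [0, 0, 0]}, {"hand": -0.27, "slide": [0.005, 0.0007, 0], "rotation": [0, 0, 0]}, {"hand": -0.27, "slide": [0.005, 0.0007, 0], "rotation": [0, 0, 0]}, {"hand": -0.27, "slide": [0.005, 0.0007, 0], "rotation": [0, 0, 0]}, {"hand": -0.27, "slide": [0.005, 0.0007, 0], "rotation": [0, 0, 0]}, {"hand": -0.27, "slide": [0.005, 0.0007, 0], "rotation": [0, 0, 0]}, {"hand": -0.27, "slide": [0.005, 0.0007, 0], "rotation": [0, 0, 0]}, {"hand": -0.27, "slide": [0, 0, 0], "rotation": [0, 0, 0]}])

```text
t: 4.8
ee_pos: [0.5685, -0.032, 0.0204]
tool_rot: [0.997, 0.072, -0.002, -0.001]
contact_force: [-4.8, 5.8, -1.7]
opening: 0.0558
```

```bash
cat > st.py <<'E'
from h import *
s=env.sense();f=s["contact_force"];print(s["t"],jig(s["ee_pos"]).round(1),"F jig",(f@u).round(1),(f@v).round(1),f[2].round(1),s["opening"])
E
python3 st.py
```

```text
4.8 [-99.7  30.   20.4] F jig -3.9 6.4 -1.7 0.05583993007731642
```

Emit:
carry_out(plan=[{"hand": -0.27, "slide": [0.005, 0.0007, 0.002], "rotation": [0, 0, 0]}, {"hand": -0.27, "slide": [0.005, 0.0007, 0], "rotation": [0, 0, 0]}, {"hand": -0.27, "slide": [0.005, 0.0007, 0], "rotation": [0, 0, 0]}, {"hand": -0.27, "slide": [0.005, 0.0007, 0], "rotation": [0, 0, 0]}, {"hand": -0.27, "slide": [0.005, 0.0007, 0], "rotation": [0, 0, 0]}, {"hand": -0.27, "slide": [0.005, 0.0007, 0], "rotation": [0, 0, 0]}, {"hand": -0.27, "slide": [0.004, 0.0006, 0], "rotation": [0, 0, 0]}, {"hand": -0.27, "slide": [0, 0, 0], "rotation": [0, 0, 0]}, {"hand": -0.27, "slide": [0, 0, 0], "rotation": [0, 0, 0]}])

```text
t: 5.55
ee_pos: [0.6024, -0.0272, 0.0224]
tool_rot: [0.997, 0.072, -0.002, -0.001]
contact_force: [-3.8, 6.3, -1.2]
opening: 0.0555
```

```bash
python3 st.py
```

```text
5.55 [-65.5  29.9  22.4] F jig -2.8 6.8 -1.2 0.055547386550246575
```

Sliding force is about 3 N and the blank isn't home yet. I'll creep forward and watch for the stop.

Emit:
carry_out(plan=[{"hand": -0.27, "slide": [0.002, 0.0003, 0], "rotation": [0, 0, 0]}, {"hand": -0.27, "slide": [0.002, 0.0003, 0], "rotation": [0, 0, 0]}, {"hand": -0.27, "slide": [0.001, 0.00015, 0], "rotation": [0, 0, 0]}, {"hand": -0.27, "slide": [0, 0, 0], "rotation": [0, 0, 0]}, {"hand": -0.27, "slide": [0, 0, 0], "rotation": [0, 0, 0]}])

```text
t: 5.97
ee_pos: [0.6068, -0.0264, 0.0224]
tool_rot: [0.997, 0.072, -0.003, -0.001]
contact_force: [-6.2, 5.9, 0.5]
opening: 0.0557
```

```bash
python3 st.py
```

```text
5.9667 [-61.   30.1  22.4] F jig -5.3 6.7 0.5 0.05565556087179155
```

Emit:
carry_out(plan=[{"hand": -0.27, "slide": [0.001, 0.00015, 0], "rotation": [0, 0, 0]}, {"hand": -0.27, "slide": [0.001, 0.00015, 0], "rotation": [0, 0, 0]}, {"hand": -0.27, "slide": [0, 0, 0], "rotation": [0, 0, 0]}, {"hand": -0.27, "slide": [0, 0, 0], "rotation": [0, 0, 0]}])

```text
t: 6.3
ee_pos: [0.6073, -0.0264, 0.0224]
tool_rot: [0.997, 0.072, -0.005, -0.001]
contact_force: [-12.2, 5.5, 4.0]
opening: 0.0562
```

```bash
python3 st.py
```

```text
6.3 [-60.6  30.1  22.4] F jig -11.3 7.2 4.0 0.05624719549006375
```

The force climbed to 11 N for 0.4 mm of travel, which indicates the stop, at the expected position (-60). One more small press, then a look.

Emit:
carry_out(plan=[{"hand": -0.27, "slide": [0.001, 0.00015, 0], "rotation": [0, 0, 0]}, {"hand": -0.27, "slide": [0.001, 0.00015, 0], "rotation": [0, 0, 0]}, {"hand": -0.27, "slide": [0, 0, 0], "rotation": [0, 0, 0]}, {"hand": -0.27, "slide": [0, 0, 0], "rotation": [0, 0, 0]}])

```text
t: 6.63
ee_pos: [0.6074, -0.0263, 0.0224]
tool_rot: [0.997, 0.072, -0.007, -0.001]
contact_force: [-20.6, 5.0, 8.7]
opening: 0.0557
```

```bash
python3 st.py
python3 - <<'E'
from h import *
p=camera_params("wrist");I=camera("wrist")[:,:,::-1].copy()
for q in [(55,20,32),(55,-20,32),(-50,-20,32),(-50,20,32)]:
    a=proj("wrist",J(*q),p);print(q,a.round())
    cv2.drawMarker(I,tuple(int(k) for k in a),(0,0,255),0,8)
T=cv2.resize(camera("top")[:,:,::-1][120:250,250:340],None,fx=3.2,fy=3.2,interpolation=2)
out=np.zeros((420,800,3),np.uint8);out[:,:500]=cv2.resize(I,(500,375))[:0].sum() if 0 else 0
out[:375,:500]=cv2.resize(I,(500,375));out[:T.shape[0],505:505+T.shape[1]]=T
cv2.imwrite("pics/w4.png",out)
E
```

```text
6.6333 [-60.4  30.1  22.4] F jig -19.6 7.9 8.7 0.05570492821690479
(55, 20, 32) [299.  25.]
(55, -20, 32) [394.  25.]
(-50, -20, 32) [371. 253.]
(-50, 20, 32) [294. 253.]
```

View pics/w4.png

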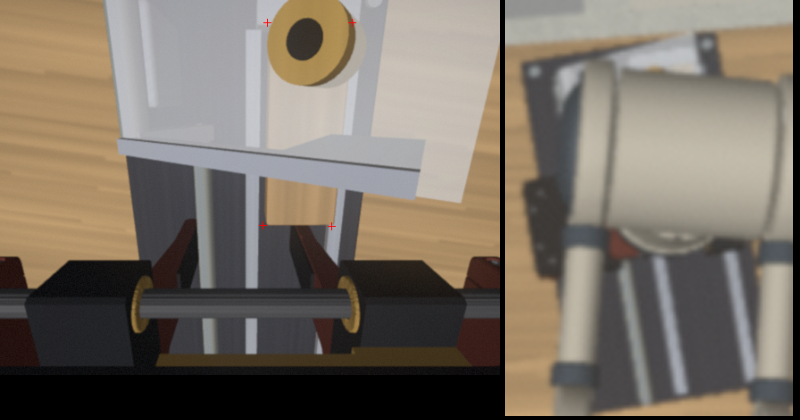

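The blank's rear edge lies on the home markers (row ~225 in the view), with the flap well above it, and the force is 20 N with no further travel. The blank is home. I'll back off with the flap still held, then lower the flap by sliding toward jig +y.

Emit:
carry_out(plan=[{"hand": -0.27, "slide": [-0.004, -0.0006, 0], "rotation": [0, 0, 0]}, {"hand": -0.27, "slide": [-0.004, -0.0006, 0], "rotation": [0, 0, 0]}, {"hand": -0.27, "slide": [-0.004, -0.0006, 0], "rotation": [0, 0, 0]}, {"hand": -0.27, "slide": [0, 0, 0], "rotation": [0, 0, 0]}])

```text
t: 7.07
ee_pos: [0.6009, -0.0277, 0.0236]
tool_rot: [0.997, 0.072, 0.0, -0.001]
contact_force: [1.2, 6.8, -1.3]
opening: 0.0559
```

```bash
python3 st.py
```

```text
7.0667 [-67.   29.6  23.6] F jig 2.2 6.6 -1.3 0.05591368080297491
```

Emit:
carry_out(plan=[{"hand": -0.27, "slide": [-0.0003, 0.002, 0], "rotation": [0, 0, 0]}, {"hand": -0.27, "slide": [-0.0003, 0.002, 0], "rotation": [0, 0, 0]}, {"hand": -0.27, "slide": [-0.0003, 0.002, 0], "rotation": [0, 0, 0]}, {"hand": -0.27, "slide": [-0.0003, 0.002, 0], "rotation": [0, 0, 0]}, {"hand": -0.27, "slide": [-0.0003, 0.002, 0], "rotation": [0, 0, 0]}, {"hand": -0.27, "slide": [-0.0003, 0.002, 0], "rotation": [0, 0, 0]}, {"hand": -0.27, "slide": [-0.0003, 0.002, 0], "rotation": [0, 0, 0]}, {"hand": -0.27, "slide": [-0.0003, 0.002, 0], "rotation": [0, 0, 0]}, {"hand": -0.27, "slide": [-0.0003, 0.002, 0], "rotation": [0, 0, 0]}, {"hand": -0.27, "slide": [-0.0003, 0.002, 0], "rotation": [0, 0, 0]}, {"hand": -0.27, "slide": [0, 0, 0], "rotation": [0, 0, 0]}])

```text
t: 7.98
ee_pos: [0.5983, -0.0091, 0.0244]
tool_rot: [0.997, 0.072, 0.001, 0.0]
contact_force: [0.6, -0.4, -0.3]
opening: 0.0559
```

```bash
python3 st.py
```

```text
7.9833 [-66.9  48.5  24.4] F jig 0.6 -0.5 -0.3 0.055865681345796545
```

The flap is released, resting on the blank, and the contact force is zero. Going straight up, then back.

Emit:
carry_out(plan=[{"hand": -0.27, "slide": [0, 0, 0.01], "rotation": [0, 0, 0]}, {"hand": -0.27, "slide": [0, 0, 0.02], "rotation": [0, 0, 0]}, {"hand": -0.27, "slide": [0, 0, 0.03], "rotation": [0, 0, 0]}, {"hand": -0.27, "slide": [0, 0, 0.03], "rotation": [0, 0, 0]}, {"hand": -0.27, "slide": [0, 0, 0.03], "rotation": [0, 0, 0]}, {"hand": -0.27, "slide": [-0.02, 0, 0.03], "rotation": [0, 0, 0]}, {"hand": -0.27, "slide": [-0.03, 0, 0.02], "rotation": [0, 0, 0]}, {"hand": -0.27, "slide": [-0.03, 0, 0], "rotation": [0, 0, 0]}, {"hand": -0.27, "slide": [-0.03, 0, 0], "rotation": [0, 0, 0]}, {"hand": -0.27, "slide": [-0.03, 0, 0], "rotation": [0, 0, 0]}, {"hand": -0.27, "slide": [0, 0, 0], "rotation": [0, 0, 0]}, {"hand": -0.27, "slide": [0, 0, 0], "rotation": [0, 0, 0]}])

```text
t: 8.98
ee_pos: [0.4575, -0.0091, 0.1952]
tool_rot: [0.997, 0.072, 0.002, 0.0]
contact_force: [0.5, 0.9, 0.5]
opening: 0.0553
```

```bash
python3 st.py
python3 - <<'E'
from h import *
p=camera_params("wrist");I=camera("wrist")[:,:,::-1].copy()
for q in [(-50,-20,32),(-50,20,32),(-185,67,28)]:
    a=proj("wrist",J(*q),p);print(q,a.round())
    cv2.drawMarker(I,tuple(int(k) for k in a),(0,0,255),0,8)
S=cv2.resize(camera("scene")[:,:,::-1][110:330,130:350],None,fx=1.45,fy=1.45,interpolation=2)
out=np.zeros((375,800,3),np.uint8);out[:,:480]=cv2.resize(I,(500,375))[:,:480]
out[:S.shape[0],480:480+S.shape[1]]=S
cv2.imwrite("pics/w5.png",out)
E
```

```text
8.9833 [-206.3   68.5  195.2] F jig 0.6 0.8 0.5 0.05533455968639963
(-50, -20, 32) [372.  29.]
(-50, 20, 32) [328.  29.]
(-185, 67, 28) [276. 174.]
```

View pics/w5.png

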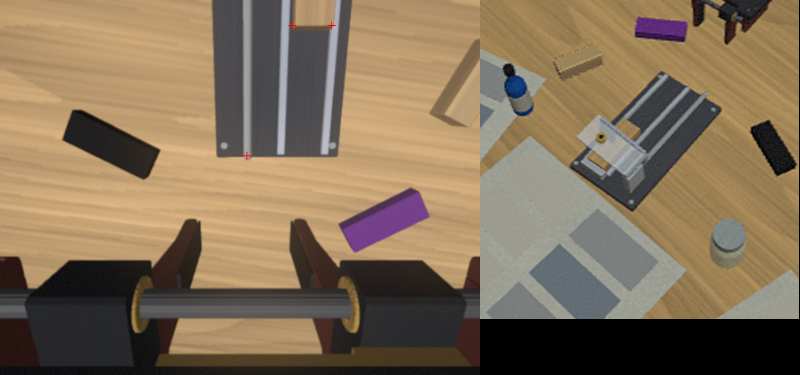

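The blank's rear edge is on the home markers at (292–332, 26). The bar end is at the predicted position for a flap angle of 0.2 rad, at (247,155). The flap rests on the blank, and the jar, spray bottle, offcut and look-alikes are where they were.

```bash
python3 -c "
from workcell import env
print(env.finish_job())"
```

```text
the job is handed in; nothing more can be done
None
```

The drill jig is loaded: the blank is fully home against the end stop, the flap rests on it, and the job is handed in. It took about 9 s of robot time.

- **Loading:** I held the flap up at about 0.5–0.6 rad with the left fingertip on the bar. The right fingertip pushed the blank about 69 mm along the lane. At the stop the push force rose from about 3 N to 20 N with almost no further travel, at the expected position.
- **Release:** I backed the fingertip off with the flap still up, then eased the flap down and moved clear.
- **Last checks:** The wrist view showed the blank's rear edge on the predicted home line and the bar end where a flap angle of 0.2 rad puts it. The force on the tool was about zero. In the scene view the spray bottle, jar, offcut and look-alikes looked unmoved; I checked these by eye, not by measurement.
- **Problems:** No check failed or disagreed. One move call was refused as invalid because it left out the rotation fields; nothing moved, and I resent it.

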